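# Square up the pad cups with the straightedge

### The job

Take the straightedge by its wooden rib and, with its long edge, push the four loose pad cups along the drawer floor until all four stand in a straight row snug against the wooden fence. Feel for the fence and press the whole row evenly against it for about a second with roughly 12 newtons in all: every cup must bear on the fence, but the cups are thin and none may take more than 6 newtons. Then let go of the straightedge so that it stays lying flat on the drawer floor against the row; do not touch the cups with the gripper, do not drop the straightedge, and leave everything else alone.

Things in the scene. Friction and masses are not known exactly. Their poses are not given: they have to be found in the camera images.
- drawer: Shallow oak drawer, fixed to the bench, 300 mm (its x) by 270 mm (its y), walls 10 mm thick and 26 mm high. Origin at the centre of its underside on the bench; z up. Its floor is 12 mm above the origin; inside, the -x wall is at x = -140 mm, the side walls at y = +-125 mm. The cups stand on the -x side of a fence bar and are pushed towards +x.
- fence_zone (a point): Mark on the drawer floor (drawer x +50, y 0, z +12 mm), not the fence itself: the nearest place where the fence face can stand. The rigid oak fence bar, parallel to the drawer's y, 236 long, 14 thick, 10 mm high (end screws 18 mm, at y +-108), is set with its face 0 to 45 mm beyond this mark (+x), differently each time and unreported: feel for it or see it.
- ruler: The straightedge: flat aluminium blade 200 mm long (its y), 44 mm wide (its x), 6 mm thick, with an upright oak rib along its middle, 14 mm wide (x), 80 mm long (y), top 52 mm above the underside. Origin at the centre of the blade's underside; the two equal long edges are at x = +-22 mm. About 0.2 kg.
- ruler_grip (a point): The place to grip the straightedge: centre of the rib, 34 mm above the blade's underside (28 mm above the blade's top), fingers closing across the 14 mm rib along the straightedge's x axis.
- cup1: Round nickel pad cup, 26 mm diameter, 8.5 mm high straight-sided (10.7 mm with its little crown), about 18 g, mouth down on the drawer floor, first (towards the drawer's -y side) of the four along the drawer's y, neighbours about 42 mm apart. Origin at the centre of its underside; turns freely about z.
- cup2: Round nickel pad cup, 26 mm diameter, 8.5 mm high straight-sided (10.7 mm with its little crown), about 18 g, mouth down on the drawer floor, second of the four along the drawer's y, neighbours about 42 mm apart. Origin at the centre of its underside; turns freely about z.
- cup3: Round nickel pad cup, 26 mm diameter, 8.5 mm high straight-sided (10.7 mm with its little crown), about 18 g, mouth down on the drawer floor, third of the four along the drawer's y, neighbours about 42 mm apart. Origin at the centre of its underside; turns freely about z.
- cup4: Round nickel pad cup, 26 mm diameter, 8.5 mm high straight-sided (10.7 mm with its little crown), about 18 g, mouth down on the drawer floor, fourth (towards the drawer's +y side) of the four along the drawer's y, neighbours about 42 mm apart. Origin at the centre of its underside; turns freely about z.
- mouthpiece: Bystander, to be left alone: black clarinet mouthpiece standing on end, 31 mm thick, 92 mm high.
- bell_key: Bystander, to be left alone: brass bell key lying flat, round cup 34 mm across with a 92 mm arm, 8 mm high.
- jar: Bystander, to be left alone: squat brown glass jar, 64 mm across, 62 mm high.
- spring_hook: Bystander, to be left alone: steel spring hook with wooden handle, 125 mm long, 9 mm thick, lying in the drawer behind the fence.
Things that resemble listed ones, but are neither listed nor needed, are in the scene too. What is meant by the ruler is not turquoise, and is the smaller of those in its own colour.

How it is judged:
On the way, in this order (a step that is already met when the one before it is completed fails the run):
1. the straightedge is held in the gripper, lifted off the bench (contact force between the fingers and ruler above 2 N and height (world z) of ruler above 0.03 m), for 0.1 s.
2. the straightedge, held in the gripper, presses all four cups against the fence at once (each cup touched by the straightedge and bearing on the fence with at least 1 N) (contact force between each of cup1, cup2, cup3, cup4 and drawer above 1 N and contact force between each of cup1, cup2, cup3, cup4 and ruler above 0.5 N and contact force between the fingers and ruler above 2 N), for 0.4 s.
At the end, for the whole second after the job is handed in: The four cups stand flat on the drawer floor in a straight row by the fence, each within 3 mm of the same long edge of the straightedge, which lies flat on the drawer floor, parallel to the drawer's y axis within 0.04 rad, released and at rest (((x of cup1 in the frame of ruler between 0.0335 and 0.038 m and x of cup2 in the frame of ruler between 0.0335 and 0.038 m and x of cup3 in the frame of ruler between 0.0335 and 0.038 m and x of cup4 in the frame of ruler between 0.0335 and 0.038 m) or (x of cup1 in the frame of ruler between -0.038 and -0.0335 m and x of cup2 in the frame of ruler between -0.038 and -0.0335 m and x of cup3 in the frame of ruler between -0.038 and -0.0335 m and x of cup4 in the frame of ruler between -0.038 and -0.0335 m)) and horizontal distance between cup1 and cup2 above 0.0255 m and horizontal distance between cup2 and cup3 above 0.0255 m and horizontal distance between cup3 and cup4 above 0.0255 m and angle between each of cup1, cup2, cup3, cup4's own z axis and vertical below 0.1 rad and height (world z) of each of cup1, cup2, cup3, cup4 below 0.015 m and linear speed of each of cup1, cup2, cup3, cup4, ruler below 0.01 m/s and angle between ruler's own z axis and vertical below 0.06 rad and height (world z) of ruler between 0.008 and 0.016 m and angle between the y axis of ruler and the y axis of drawer, either way round below 0.04 rad and x of cup2 in the frame of drawer above 0.03 m); the robot touches nothing.
It fails at once if a cup is squeezed against the fence or by the straightedge with more than 6 N (contact force between any of cup1, cup2, cup3, cup4 and drawer above 6 N or contact force between any of cup1, cup2, cup3, cup4 and ruler above 6 N).
It fails at once if the gripper or arm touches a cup (contact force between any of cup1, cup2, cup3, cup4 and the fingers above 0.3 N or contact force between any of cup1, cup2, cup3, cup4 and the arm above 0.3 N).
It fails at once if a cup is tipped up or lifted (angle between any of cup1, cup2, cup3, cup4's own z axis and vertical above 0.5 rad or height (world z) of any of cup1, cup2, cup3, cup4 above 0.03 m).
It fails at once if the straightedge is dropped (falls free of the gripper faster than 0.45 m/s) (contact force between the fingers and ruler below 0.05 N and linear speed of ruler above 0.45 m/s).
It fails at once if a bystander is moved by more than 15 mm (distance of any of mouthpiece, bell_key, jar, spring_hook from where it was at the start of the episode above 0.015 m).
It also fails if it takes over 64 s, if anything falls off the work surface, if the arm or the gripper's body presses on something with over 40 N, if the wrist force passes 120 N, or if a joint passes its speed limit or range.

### The arm

A 6-joint arm with a two-finger parallel gripper is mounted at the origin on the work surface. World frame = base frame: x ahead of the robot, y to its left, z up, the work surface at z = 0. Lengths are in m, angles in rad, forces in N, time in s.
With the tool pointing down it reaches from about 0.425 to 1.125 m from the base axis. Payload 14.9 kg.
Tool frame: the origin (TCP) lies on the centre line of the jaws, within the pads' length; the fingertips stand 14 mm ahead of it and the grasp point (between the pads) lies 5 mm behind it; z points along the fingers, y is the line along which they close (so a half turn about z gives the same grasp; the last joint's range is limited). The gripper opens to 91 mm and grips with 3 to 60 N. Pads are 32 mm wide; open, the fingers measure 118 mm over their backs; the gripper's body (76 mm by 178 mm) begins 60 mm behind the grasp point.
Start: joints at [-1.209, 0.379, 1.734, -0, 1.028, -0.033], TCP at [0.269, -0.646, 0.228] pointing down, gripper open.
Joint ranges: [-2.77, 2.77], [-0.74, 2.19], [0, 2.66], [-1.06, 4.2], [0.31, 2.87], [-3.08, 3.08]. Speed limits (rad/s): [1.89, 1.89, 2.39, 3.14, 3.14, 3.14].

### API

Orientations are given as a rotation vector (axis times angle).
In Python, from workcell import r gives the robot as it stands.
- The arm moves only by the tool play_rows, never from a script. Its argument "increments" is a list of rows, each a list of 6 numbers: the shift along the world's x, y, z as a fraction of full scale, then the turn, a rotation vector about the world's x, y, z as a fraction of full scale. In form: [[dx, dy, dz, rx, ry, rz], ...]. A call has 1 to 20 rows; each row is the pose to reach, as a shift and turn from the pose commanded when the call began; what a row does not reach only later rows make up. Full scale, the value 1, is 0.5 m for a shift and 30 degrees for a turn. A row lasts 1/12 s, in which the tool goes at most 41.7 mm and 7.16 degrees, less where a joint would pass 70% of its speed; a pose out of reach is approached as far as the arm can. A call with a number of a shift or a turn outside -1 to 1 is refused whole. A call with a gripper value outside its range is refused whole. "fingers" is the opening, from -1 (shut) to 1 (fully open), set as the call begins (left out, the last holds). The fingers move at their own pace and stop on an object; the grip force is fixed at half the most. Time passes only in rows, so rows that repeat a pose let the fingers close. It gives the time, the measured TCP pose, the force, the opening and the grip force at its end, in the units of the state.
- r.state(): the state, without advancing time (a new reading comes with each control period).
- r.capture(name): name is "side" or "top"; returns (picture, depth): 480x640x3 uint8, blue, green, red; 480x640 float32, m along the optical axis (not along the pixel's ray), 0 where there is no reading.
- r.camera_params(name): a dict with "fx", "fy", "cx", "cy" (pixels), "view" (4x4, takes a point from world to camera coordinates). Camera axes: x right, y up, looking along -z (the intrinsics and any distortion apply to the point x, -y, -z); pixel columns grow to the right and rows downward; lengths in m; the calibration is good to about 2 mm. A picture is of the moment at which its call begins. camera_params takes no time and is no camera call.
- r.close_job(): hands the job in; it is judged then, once.
Trained networks look in the newest picture that a camera, given by its name, has taken for a name from the list of things; names that differ only in an ending like _2 or _b are one class to them, and where a whole thing is asked for, a point or a joint stands for the part that bears it (a point fixed in the world has none). Each returns a list of dicts, best first, with "conf" (0 to 1); they miss things now and then, are a little off and sometimes report something else, mostly with a low value. They report only what shows in the picture. A call takes as long as a camera call. They do not tell look-alikes from the thing itself.
- r.cut_out(camera, target): "pixels" (480x640 bool, what is visible of it) and "extent" ([centre column, centre row, width, height] in pixels, round what is visible of it).
- r.tip_of(camera, target): "uv" ([column, row] in pixels: a listed point, or the origin of a listed thing).
The state is a dict: "t": time; "joint_pos": joint angles; "joint_vel": joint speeds; "joint_efforts": joint torques, N m; "eef_pos": TCP position; "tool_rot": TCP orientation; "contact_force": force on the tool from outside, world axes, zero at the start; "torque": the same for the moment, N m; "gripper_width": finger opening in m; "finger_force": force on a finger pad.
Only numpy, scipy, OpenCV 4.12 (cv2) and the standard library are available. Lean on these libraries where they do the work, as an engineer would, in place of code of your own. Each camera call takes 0.05 s, during which the arm holds its last target. There are 200 camera calls.

## Working session

There is one attempt and no reset: what is moved stays moved. The work goes in short steps, Python scripts to look and compute and a tool call to move; the robot and the scene stay as the last step left them, time stands still between calls to the robot, and variables do not carry over. Pictures are saved under pics/ and viewed, at most 10 in all, crops included, and the job is handed in when it is done.

Besides the shell and the picture viewer there is one more tool, called after "Emit:" by a JSON object that holds its "api" and its "payload", one argument or row to a line. play_rows: Moves the arm, as the interface text tells. Shift numbers are shares of 0.5 m and turn numbers shares of 30 degrees, none past 1 either way. Its arguments: {"type":"object","properties":{"increments":{"type":"array","items":{"type":"array","items":{"type":"number","minimum":-1,"maximum":1}}},"fingers":{"type":"number"}},"required":["increments"]}

```bash
mkdir -p pics
cat > h.py <<'E'
import numpy as np, cv2
from workcell import r
def back(cam,u,v,d):
    p=r.camera_params(cam); c=np.array([(u-p['cx'])/p['fx']*d,-(v-p['cy'])/p['fy']*d,-d,1.])
    return (np.linalg.inv(np.array(p['view']))@c)[:3]
def onz(cam,u,v,z):
    p=r.camera_params(cam);a=np.linalg.inv(np.array(p['view']))
    o=a[:3,3];q=back(cam,u,v,1.)
    return o+(q-o)*(z-o[2])/(q[2]-o[2])
E
python3 - <<'E'
from h import *
for c in('top','side'):
    im,d=r.capture(c); cv2.imwrite(f'pics/{c}0.png',im); np.save(f'{c}0.npy',d)
    print({k:(v if k!='view' else np.round(v,3).tolist()) for k,v in r.camera_params(c).items()})
    for t in['ruler','ruler_grip','cup1','drawer','fence_zone']:
        f=r.tip_of(c,t)
        for x in f[:5]:
            u,v=x['uv'];print(c,t,np.round(x['uv'],1),round(x['conf'],2))
print(r.state())
E
```

```text
{'fx': 506.0287231441213, 'fy': 506.0287231441213, 'cx': 327.3431780097215, 'cy': 234.4704310966674, 'view': [[-0.013, -1.0, 0.001, 0.018], [0.995, -0.013, 0.095, -0.466], [-0.095, 0.003, 0.995, -1.268], [0.0, 0.0, 0.0, 1.0]]}
top ruler [189.6 156.8] 0.97
top ruler [452.9 335.4] 0.82
top ruler [264.2 206.5] 0.72
top ruler_grip [259.1 207.7] 0.66
top ruler_grip [187.1 151.9] 0.56
top cup1 [417.4 200.9] 0.6
top cup1 [384.5 206.2] 0.55
top cup1 [399.9 208.1] 0.45
top cup1 [371.1 205.1] 0.4
top drawer [400.2 205.4] 0.67
top drawer [393.9 200.1] 0.65
top drawer [417.6 204.3] 0.41
top fence_zone [386.3 180.6] 0.85
{'fx': 482.48863081332524, 'fy': 482.48863081332524, 'cx': 316.71646158146467, 'cy': 242.6176341681232, 'view': [[-0.967, -0.255, -0.006, 0.434], [0.151, -0.59, 0.793, -0.08], [-0.206, 0.766, 0.609, -1.039], [0.0, 0.0, 0.0, 1.0]]}
side ruler [141.4 342.7] 0.96
side ruler [251.4 293.6] 0.74
side ruler [426.9 194.6] 0.71
side ruler_grip [252.2 277.8] 0.79
side ruler_grip [143.  332.1] 0.76
side ruler_grip [430.1 179.1] 0.61
side cup1 [294.  214.5] 0.62
side cup1 [295.  206.7] 0.6
s
[... 175 characters left out ...]
] 0.57
{'t': 0.6, 'joint_pos': array([-1.20931976e+00,  3.78880927e-01,  1.73421880e+00,  1.61309278e-05,
        1.02849367e+00, -3.32851251e-02]), 'joint_vel': array([-0.00026247,  0.00066275,  0.0002935 , -0.00010673, -0.00101769,
       -0.0009737 ]), 'joint_efforts': array([-2.51638201e-03, -7.63384867e+01, -4.34597754e+01,  6.50788075e-02,
        3.90656968e-02, -3.21230709e-05]), 'eef_pos': array([ 0.26922114, -0.6461633 ,  0.22793578]), 'tool_rot': array([-3.08059374e+00, -6.16058276e-01, -2.12202959e-05]), 'contact_force': array([ 0.55337471, -0.52579038, -0.43740632]), 'torque': array([0.02921198, 0.00804205, 0.03565019]), 'finger_force': 0.0, 'gripper_width': 0.09123692886386402}
```

View pics/top0.png

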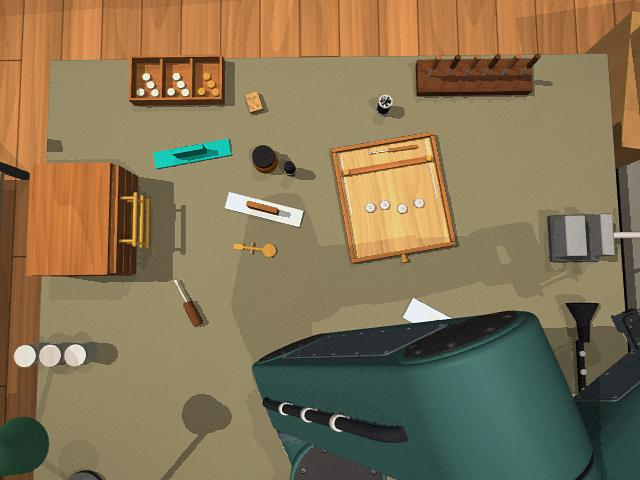

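View pics/side0.png

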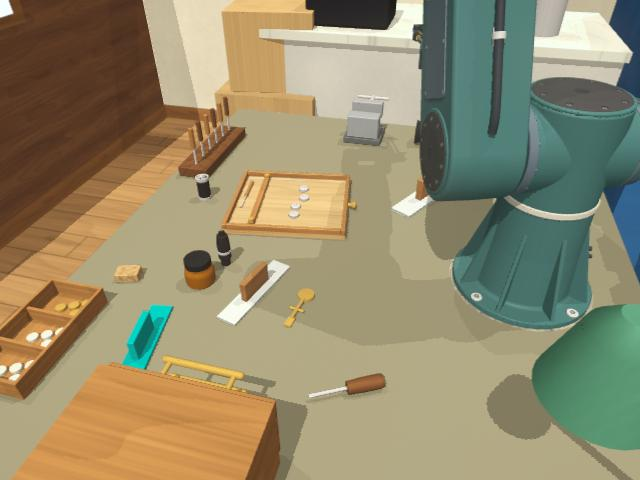

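The top view shows a white ruler at (265,208), with another partly hidden at (425,310). The drawer is at (395,198) with cups around (370..420,205) and the fence at about row 167. I'll measure both rulers, the drawer and the cups next.

Run:
```python
from h import *
for cam in('top','side'):
    im=cv2.imread(f'pics/{cam}0.png');d=np.load(f'{cam}0.npy')
    p=r.camera_params(cam)
    v,u=np.mgrid[:480,:640]
    c=np.stack([(u-p['cx'])/p['fx']*d,-(v-p['cy'])/p['fy']*d,-d,np.ones_like(d)],-1)
    W=(c@np.linalg.inv(np.array(p['view'])).T)[...,:3]
    np.save(f'{cam}W.npy',W)
    hsv=cv2.cvtColor(im,cv2.COLOR_BGR2HSV)
    white=((hsv[...,1]<40)&(hsv[...,2]>170)&(abs(W[...,2]-.006)<.008)&(d>0)).astype(np.uint8)
    n,l,s,ce=cv2.connectedComponentsWithStats(white)
    for i in range(1,n):
        if s[i,4]>60:
            m=l==i; q=W[m][:,:2].astype(np.float32); (cc,sz,a)=cv2.minAreaRect(q*1000)
            print(cam,np.round(ce[i]),s[i,4],np.round(cc,1),np.round(sz,1),round(a,1),W[m][:,2].mean().round(4))
            e=np.round(cv2.boxPoints((cc,sz,a))); print(e.tolist())
    for t in['ruler','cup1','drawer','fence_zone']:
        for x in r.cut_out(cam,t)[:6]:
            m=x['pixels']; q=W[m&(d>0)]
            (cc,sz,a)=cv2.minAreaRect((q[:,:2]*1000).astype(np.float32))
            print(cam,t,round(x['conf'],2),np.round(x['extent']),np.round(cc,1),np.round(sz,1),round(a,1),np.round(np.percentile(q[:,2],[5,50,95]),4))
```

```text
top [263. 209.] 985 [536.4 176.8] [201.8  44.6] 75.0 0.0057
[[489.0, 85.0], [532.0, 74.0], [584.0, 268.0], [541.0, 280.0]]
top [422. 313.] 612 [ 252.3 -237.4] [108.5  57.1] 61.3 0.0072
[[201.0, -271.0], [251.0, -299.0], [303.0, -204.0], [253.0, -176.0]]
top ruler 0.9 [263. 209.  78.  34.] [535.5 175.7] [200.1  44.1] 75.0 [0.0015 0.0067 0.0528]
top ruler 0.86 [427. 310.  43.  21.] [ 273.2 -199.5] [193.4  58.9] 64.6 [0.0007 0.0072 0.012 ]
top ruler 0.78 [191. 156.  80.  29.] [687.2 363.9] [ 51.5 201.6] 8.6 [0.0007 0.0068 0.0529]
top cup1 0.62 [420. 204.   9.  12.] [ 545.6 -224.5] [23.8 22.8] 28.7 [0.0147 0.0198 0.0245]
top cup1 0.6 [402. 210.   9.  13.] [ 531.6 -181.2] [21.5 21.9] 0.1 [0.0164 0.0203 0.0249]
top cup1 0.53 [386. 204.  13.   9.] [ 542.4 -136.8] [23.7 25. ] 87.4 [0.0138 0.02   0.0243]
top cup1 0.48 [264. 210.  77.  35.] [534.2 174.9] [197.8  46.1] 75.8 [0.0014 0.0065 0.0528]
top drawer 0.64 [393. 196. 121. 131.] [ 556.8 -157.7] [326.5 271.2] 9.3 [0.0074 0.0124 0.0264]
top fence_zone 0.85 [395. 199. 126. 130.] [ 556.8 -162.4] [330.  279.9] 9.1 [0.0073 0.0124 0.0265]
top fen
[... 909 characters left out ...]
.7 266.3] 21.8 [0.0039 0.0076 0.0523]
side ruler 0.73 [254. 295.  77.  63.] [537.3 175.8] [202.7  49.6] 75.2 [0.0035 0.0067 0.0515]
side ruler 0.6 [412. 198.  41.  39.] [ 252.1 -236.9] [116.7  59.4] 61.3 [0.0031 0.0077 0.0497]
side cup1 0.59 [304. 189.   8.   3.] [ 547.1 -226.7] [21.8 34.5] 16.0 [0.014  0.0196 0.0226]
side cup1 0.54 [296. 213.   9.   5.] [534.1 -95.6] [17.6 24.7] 16.9 [0.0177 0.0206 0.0226]
side cup1 0.45 [304. 198.   8.   6.] [ 531.4 -178.9] [25.5 23.5] 30.4 [0.0124 0.0193 0.0223]
side drawer 0.61 [289. 204. 132.  67.] [ 562.2 -177.3] [334.1 318.8] 9.0 [0.0084 0.0126 0.0261]
side fence_zone 0.63 [289. 203. 134.  73.] [ 555.4 -141.1] [332.8 431.4] 16.7 [0.0066 0.0126 0.0261]
```

Run:
```python
import cv2
a=cv2.imread('pics/top0.png')[120:275,320:470];cv2.imwrite('pics/crop0.png',cv2.resize(a,None,fx=3.8,fy=3.8,interpolation=cv2.INTER_CUBIC))
```

```text
(no output)
```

View pics/crop0.png

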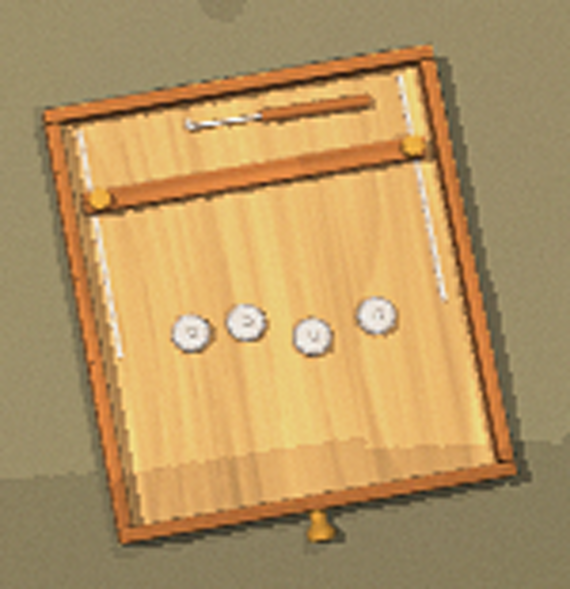

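The ruler by the jar measures 202×44.6 mm, so it is the one I want. The other white one is 57 mm wide. Next come the drawer pose, cups and fence.

Run:
```python
from h import *
for cam in('top','side'):
    W=np.load(f'{cam}W.npy');im=cv2.imread(f'pics/{cam}0.png');hsv=cv2.cvtColor(im,cv2.COLOR_BGR2HSV)
    m=(W[...,2]>.0235)&(W[...,2]<.0285)&(abs(W[...,0]-.557)<.2)&(abs(W[...,1]+.16)<.18)
    n,l,s,_=cv2.connectedComponentsWithStats(m.astype(np.uint8)); 
    i=1+s[1:,4].argmax(); q=W[l==i][:,:2]*1000
    cc,sz,a=cv2.minAreaRect(q.astype(np.float32)); print(cam,s[i,4],np.round(cc,1),np.round(sz,1),round(a,2))
    if sz[0]<sz[1]: a-=90
    a=(a+45)%90-45
    # iterative refinement: wall mids
    t=np.radians(a);R=np.array([[np.cos(t),np.sin(t)],[-np.sin(t),np.cos(t)]])
    p=(q-cc)@R.T
    for ax,h,lab in((0,145,'x'),(1,130,'y')):
        for sg in(-1,1):
            k=(abs(p[:,ax]-sg*h)<9)&(abs(p[:,1-ax])<100)
            f=np.polyfit(p[k][:,1-ax],p[k][:,ax],1); print('wall',lab,sg,k.sum(),np.round(f[1],2),'slope deg',np.round(np.degrees(np.arctan(f[0])),2))
    P=(W[...,:2]*1000-cc)@R.T
    k=(abs(W[...,2]-.022)<.0025)&(P[...,0]>40)&(P[...,0]<120)&(abs(P[...,1])<95)
    print('fence top x pct',np.round(np.percentile(P[k][:,0],[2,10,50,90,98]),1),np.polyfit(P[k][:,1],P[k][:,0],1))
    k=((hsv[...,1]<70)&(hsv[...,2]>110)&(W[...,2]>.016)&(W[...,2]<.026)&(abs(P[...,0])<100)&(abs(P[...,1])<100)).astype(np.uint8)
    n,l,s,ce=cv2.connectedComponentsWithStats(k)
    for i in range(1,n):
        if s[i,4]>8:
            q2=P[l==i];c2,rr=cv2.minEnclosingCircle(q2.astype(np.float32))
            print('cup',np.round(ce[i],1),s[i,4],'drawer',np.round(q2.mean(0),1),np.round(c2,1),round(rr,1))
    rib=(W[...,2]>.045)&(W[...,2]<.058)&(np.hypot(W[...,0]-.5364,W[...,1]-.1768)<.06)
    c3=cv2.minAreaRect((W[rib][:,:2]*1000).astype(np.float32));print('rib',c3)
print(r.state()['t'])
```

```text
top 296 [661.8 -54.3] [106.  209.4] 50.79Traceback (most recent call last):
  File "<stdin>", line 16, in <module>
    raise TypeError("expected non-empty vector for x")
TypeError: expected non-empty vector for x
```

Emit:
{"api": "play_rows", "payload": {
  "increments": [
    [0.05,0.05,0,0,0,0.2],
    [0.1,0.12,0,0,0,0.4],
    [0.14,0.19,0,0,0,0.6],
    [0.18,0.26,0,0,0,0.8],
    [0.22,0.33,0,0,0,1],
    [0.26,0.4,0,0,0,1],
    [0.29,0.47,0,0,0,1],
    [0.32,0.54,0,0,0,1],
    [0.36,0.61,0,0,0,1],
    [0.4,0.68,0,0,0,1],
    [0.44,0.75,0,0,0,1],
    [0.48,0.82,0,0,0,1],
    [0.52,0.89,0,0,0,1],
    [0.52,0.96,0,0,0,1],
    [0.53,0.98,0,0,0,1],
    [0.534,1,0,0,0,1]
  ],
  "fingers": 1
}}

```text
t: 2.33
eef_pos: [0.5367, -0.1447, 0.2281]
tool_rot: [2.815, 1.395, 0.0]
contact_force: [0.3, -0.5, 0.8]
gripper_width: 0.0911
finger_force: 0.0
```

```bash
cat > m.py <<'E'
from h import *
from scipy.optimize import least_squares
for cam in('top','side'):
    W=np.load(f'{cam}W.npy');im=cv2.imread(f'pics/{cam}0.png');hsv=cv2.cvtColor(im,cv2.COLOR_BGR2HSV)
    m=(W[...,2]>.0235)&(W[...,2]<.0285); q=W[m][:,:2]*1000
    def loc(s,q):
        t=s[2];R=np.array([[np.cos(t),np.sin(t)],[-np.sin(t),np.cos(t)]]);return (q-s[:2])@R.T
    s=np.array([556.8,-160,np.radians(9.2)])
    for g in(15,9,7,7):
        p=loc(s,q); ex=(abs(abs(p[:,0])-145)<g)&(abs(p[:,1])<128); ey=(abs(abs(p[:,1])-130)<g)&(abs(p[:,0])<138)
        def f(z): 
            a=loc(z,q[ex]);b=loc(z,q[ey]);return np.r_[abs(a[:,0])-145,abs(b[:,1])-130]
        o=least_squares(f,s,loss='soft_l1');s=o.x
    print(cam,'drawer',np.round(s[:2],1),round(np.degrees(s[2]),2),ex.sum(),ey.sum(),np.abs(o.fun).mean())
    P=loc(s,(W[...,:2]*1000).reshape(-1,2)).reshape(480,640,2)
    k=(abs(W[...,2]-.022)<.0025)&(P[...,0]>40)&(P[...,0]<120)&(abs(P[...,1])<95)
    print('fence top x pct',np.round(np.percentile(P[k][:,0],[2,10,50,90,98]),1),np.polyfit(P[k][:,1],P[k][:,0],1))
    k=((hsv[...,1]<70)&(hsv[...,2]>110)&(W[...,2]>.016)&(W[...,2]<.026)&(abs(P[...,0])<100)&(abs(P[...,1])<100)).astype(np.uint8)
    n,l,st,ce=cv2.connectedComponentsWithStats(k)
    for i in range(1,n):
        if st[i,4]>8:
            q2=P[l==i];c2,rr=cv2.minEnclosingCircle(q2.astype(np.float32))
            print('cup',np.round(ce[i],1),st[i,4],'drawer',np.round(q2.mean(0),1),np.round(c2,1),round(rr,1))
    rib=(W[...,2]>.045)&(W[...,2]<.058)&(np.hypot(W[...,0]-.5364,W[...,1]-.1768)<.06)
    print('rib',cv2.minAreaRect((W[rib][:,:2]*1000).astype(np.float32)))
E
python3 m.py
```

```text
top drawer [ 562.2 -157.4] 9.06 523 551 2.4794417623873977
fence top x pct [ 74.4  76.3  82.9  89.1 119.4] [-4.47358914e-02  8.48982151e+01]
cup [418.8 202.4] 69 drawer [-26.9 -63.7] [-26.8 -64.5] 12.4
cup [384.5 204.5] 64 drawer [-17.1  24.1] [-16.9  23.8] 12.6
cup [369.9 207.1] 62 drawer [-17.4  62.2] [-17.8  62.1] 12.1
cup [401.7 208.1] 66 drawer [-34.  -17.6] [-33.6 -17.5] 12.2
rib ((535.7742919921875, 174.8988037109375), (80.0042495727539, 14.97468376159668), 75.00477600097656)
side drawer [ 561.9 -154.8] 8.99 391 498 2.6451510532218006
fence top x pct [ 74.9  76.1  82.8  88.7 119.1] [-3.58901582e-02  8.38096748e+01]
cup [303.2 187.6] 45 drawer [-27.2 -62.2] [-26.6 -63.9] 13.6
cup [303.5 196.4] 45 drawer [-33.3 -18.4] [-33.3 -19.8] 14.4
cup [295.  204.9] 46 drawer [-16.7  24.7] [-15.   23.9] 13.3
cup [293.3 213.7] 53 drawer [-17.9  64.6] [-17.4  62.9] 12.4
rib ((535.5700073242188, 177.6499786376953), (79.51829528808594, 15.073258399963379), 74.6789321899414)
```

Both cameras agree on these values:

| Item | Estimate |
|---|---|
| Drawer centre | (562, -156) mm |
| Drawer yaw | 9.03° |
| Fence face, drawer x | about 76 mm |
| Ruler centre | (535.7, 176.3) mm |
| Ruler long axis | 74.9° |

Next I move over the ruler, descend and grip.

Emit:
{"api": "play_rows", "payload": {
  "increments": [
    [0,0.08,0,0,0,0.2],
    [0,0.16,0,0,0,0.4],
    [0,0.24,0,0,0,0.6],
    [0,0.32,0,0,0,0.74],
    [0,0.4,0,0,0,0.74],
    [-0.001,0.48,0,0,0,0.74],
    [-0.001,0.56,0,0,0,0.74],
    [-0.001,0.62,0,0,0,0.74],
    [-0.001,0.645,-0.04,0,0,0.74],
    [-0.001,0.645,-0.1,0,0,0.74],
    [-0.001,0.645,-0.16,0,0,0.74],
    [-0.001,0.645,-0.22,0,0,0.74],
    [-0.001,0.645,-0.27,0,0,0.74],
    [-0.001,0.645,-0.31,0,0,0.74],
    [-0.001,0.645,-0.34,0,0,0.74],
    [-0.001,0.645,-0.365,0,0,0.74],
    [-0.001,0.645,-0.38,0,0,0.74],
    [-0.001,0.645,-0.39,0,0,0.74],
    [-0.001,0.645,-0.39,0,0,0.74]
  ]
}}

```text
t: 3.92
eef_pos: [0.5357, 0.1761, 0.0325]
tool_rot: [-2.496, -1.908, 0.001]
contact_force: [-0.9, -0.2, 0.8]
gripper_width: 0.0914
finger_force: 0.0
```

Emit:
{"api": "play_rows", "payload": {
  "increments": [
    [0,0,0,0,0,0],
    [0,0,0,0,0,0],
    [0,0,0,0,0,0],
    [0,0,0,0,0,0],
    [0,0,0,0,0,0],
    [0,0,0,0,0,0],
    [0,0,0,0,0,0],
    [0,0,0,0,0,0],
    [0,0,0,0,0,0],
    [0,0,0,0,0,0]
  ],
  "fingers": -1
}}

```text
t: 4.75
eef_pos: [0.5357, 0.1763, 0.0329]
tool_rot: [-2.495, -1.909, 0.0]
contact_force: [-0.4, -0.4, 0.0]
gripper_width: 0.0275
finger_force: 0.0
```

```bash
python3 -c "
from h import *
s=r.state();print({k:s[k] for k in('t','joint_pos','eef_pos','tool_rot','contact_force','torque','gripper_width','finger_force')})"
```

```text
{'t': 4.75, 'joint_pos': array([ 2.76673757e-01,  4.77410908e-01,  2.05725199e+00, -7.30468401e-06,
        6.07044588e-01,  5.41593178e-01]), 'eef_pos': array([0.53568637, 0.17633165, 0.03289401]), 'tool_rot': array([-2.49533733e+00, -1.90857414e+00,  1.70162527e-04]), 'contact_force': array([-0.35134994, -0.40974289,  0.04915546]), 'torque': array([-0.09871131, -0.0561373 ,  0.00451744]), 'gripper_width': 0.027454195000928577, 'finger_force': 0.0}
```

Emit:
{"api": "play_rows", "payload": {
  "increments": [
    [0,0,0,0,0,0],
    [0,0,0,0,0,0],
    [0,0,0,0,0,0],
    [0,0,0,0,0,0],
    [0,0,0,0,0,0],
    [0,0,0,0,0,0],
    [0,0,0,0,0,0],
    [0,0,0,0,0,0]
  ]
}}

```text
t: 5.42
eef_pos: [0.5358, 0.1763, 0.0329]
tool_rot: [2.495, 1.909, 0.0]
contact_force: [1.8, 0.1, -1.2]
gripper_width: 0.014
finger_force: 30.0
```

Emit:
{"api": "play_rows", "payload": {
  "increments": [
    [0,0,0.02,0,0,0],
    [0,0,0.05,0,0,0],
    [0,0,0.09,0,0,0],
    [0,0,0.13,0,0,0],
    [0,0,0.17,0,0,0],
    [0,0,0.21,0,0,0],
    [0,0,0.234,0,0,0],
    [0,-0.04,0.234,0,0,0.05],
    [-0.01,-0.1,0.234,0,0,0.12],
    [-0.02,-0.16,0.234,0,0,0.2],
    [-0.03,-0.22,0.234,0,0,0.28],
    [-0.04,-0.28,0.234,0,0,0.36],
    [-0.055,-0.34,0.234,0,0,0.44],
    [-0.07,-0.4,0.234,0,0,0.52],
    [-0.085,-0.46,0.234,0,0,0.6],
    [-0.1,-0.52,0.234,0,0,0.68],
    [-0.11,-0.58,0.234,0,0,0.75],
    [-0.118,-0.64,0.234,0,0,0.8],
    [-0.121,-0.68,0.234,0,0,0.807],
    [-0.121,-0.692,0.234,0,0,0.807]
  ]
}}

```text
t: 7.08
eef_pos: [0.4747, -0.172, 0.1502]
tool_rot: [2.042, 2.387, -0.0]
contact_force: [0.6, 0.1, -3.0]
gripper_width: 0.0138
finger_force: 30.0
```

Emit:
{"api": "play_rows", "payload": {
  "increments": [
    [0,0,0,0,0,0],
    [0,0,0,0,0,0],
    [0,0,0,0,0,0],
    [0,0,0,0,0,0]
  ]
}}

```text
t: 7.42
eef_pos: [0.4752, -0.1686, 0.1499]
tool_rot: [-2.038, -2.39, 0.0]
contact_force: [0.5, -0.4, -1.9]
gripper_width: 0.0137
finger_force: 30.0
```

Run:
```python
from h import *
im,d=r.capture('top');np.save('topW_d.npy',d);cv2.imwrite('pics/top1.png',im)
im2,d2=r.capture('side');cv2.imwrite('pics/side1.png',im2)
cv2.imwrite('pics/s1.png',np.hstack([cv2.resize(im[100:300,300:500],(400,400)),cv2.resize(im2[100:300,200:400],(400,400))]))
for i in range(4):
    s=r.state();print(s['t'],s['eef_pos'],s['tool_rot'],s['contact_force'],s['torque'],s['gripper_width']); r.capture('top')
```

```text
7.5167 [ 0.47531924 -0.16886856  0.14992144] [-2.03824425e+00 -2.39045863e+00  4.36181294e-05] [ 0.17607329 -0.45580666 -2.70562926] [-0.01498967 -0.10174682  0.05062339] 0.013986818492707088
7.5667 [ 0.47534853 -0.16900713  0.14994534] [-2.03850075e+00 -2.39037220e+00 -1.22398660e-05] [ 0.74726041 -0.51723221 -2.61112755] [ 0.00460584 -0.06209605 -0.00160819] 0.014091373833065923
7.6167 [ 0.47534868 -0.16914622  0.14996072] [-2.03869296e+00 -2.39022802e+00 -5.06960776e-06] [-0.71442594 -0.4450227  -2.93250886] [-0.00762816 -0.12250033  0.01375962] 0.013491931196667268
7.6667 [ 0.47529998 -0.16925673  0.14992647] [-2.03889243e+00 -2.38999673e+00  4.72480300e-06] [-0.43857116  0.02521048 -2.32204533] [ 0.00440784 -0.08755602  0.02290621] 0.014091165504737171
```

View pics/s1.png

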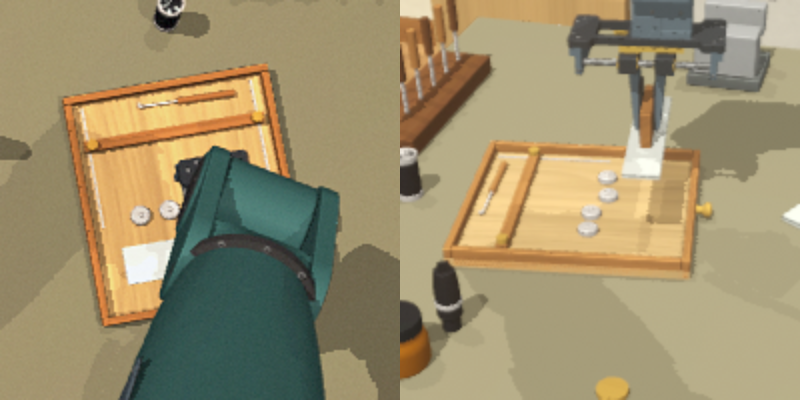

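The side view shows the ruler held level behind the four cups. I'll lower it to about 1 mm above the floor.

Emit:
{"api": "play_rows", "payload": {
  "increments": [
    [0,0,-0.03,0,0,0],
    [0,0,-0.07,0,0,0],
    [0,0,-0.11,0,0,0],
    [0,0,-0.14,0,0,0],
    [0,0,-0.165,0,0,0],
    [0,0,-0.185,0,0,0],
    [0,0,-0.197,0,0,0],
    [0,0,-0.204,0,0,0],
    [0,0,-0.207,0,0,0],
    [0,0,-0.208,0,0,0],
    [0,0,-0.208,0,0,0],
    [0,0,-0.208,0,0,0]
  ]
}}

```text
t: 8.72
eef_pos: [0.4756, -0.1698, 0.0464]
tool_rot: [2.039, 2.389, 0.0]
contact_force: [0.6, -0.2, -1.9]
gripper_width: 0.0137
finger_force: 30.0
```

```bash
cat > rd.py <<'E'
from h import *
import sys
F=[];T=[];G=[]
for i in range(int(sys.argv[1]) if len(sys.argv)>1 else 6):
    r.capture('side'); s=r.state();F.append(s['contact_force']);T.append(s['torque']);G.append(s['gripper_width'])
F=np.array(F);T=np.array(T);t=np.radians(9.05);n=np.array([np.cos(t),np.sin(t)]);m=np.array([-n[1],n[0]])
p=s['eef_pos'][:2]*1000-[562,-156]; v=s['tool_rot']
print('t',round(s['t'],2),'eef',np.round(s['eef_pos'],4),'drawer',np.round([p@n,p@m],2),'yaw',round(2*np.degrees(np.arctan2(v[1],v[0]))%180-90,3))
print('Fn %.2f Ft %.2f Fz %.2f'%(F[:,:2].mean(0)@n,F[:,:2].mean(0)@m,F[:,2].mean()),'Tn,Tt,Tz',np.round([T[:,:2].mean(0)@n,T[:,:2].mean(0)@m,T[:,2].mean()],3),'std',F.std(0).round(2),T.std(0).round(3),'w',np.mean(G).round(4))
E
python3 rd.py
```

```text
t 9.02 eef [ 0.4753 -0.1697  0.0461] drawer [-87.77   0.12] yaw 9.031
Fn -0.00 Ft 0.02 Fz -2.44 Tn,Tt,Tz [-0.043 -0.109  0.001] std [0.51 0.43 0.32] [0.018 0.028 0.031] w 0.0138
```

Emit:
{"api": "play_rows", "payload": {
  "increments": [
    [0.005,0.0008,0,0,0,0],
    [0.01,0.0016,0,0,0,0],
    [0.015,0.0024,0,0,0,0],
    [0.02,0.0032,0,0,0,0],
    [0.025,0.004,0,0,0,0],
    [0.03,0.0048,0,0,0,0],
    [0.035,0.0056,0,0,0,0],
    [0.04,0.0064,0,0,0,0],
    [0.045,0.0072,0,0,0,0],
    [0.05,0.008,0,0,0,0],
    [0.055,0.0088,0,0,0,0],
    [0.06,0.0096,0,0,0,0],
    [0.065,0.0104,0,0,0,0],
    [0.07,0.0112,0,0,0,0],
    [0.075,0.012,0,0,0,0],
    [0.08,0.0128,0,0,0,0],
    [0.085,0.0136,0,0,0,0],
    [0.09,0.0144,0,0,0,0],
    [0.095,0.0152,0,0,0,0],
    [0.1,0.016,0,0,0,0]
  ]
}}

```text
t: 10.68
eef_pos: [0.5255, -0.1616, 0.0459]
tool_rot: [2.04, 2.389, -0.0]
contact_force: [-0.8, 0.2, -2.4]
gripper_width: 0.0138
finger_force: 30.0
```

Emit:
{"api": "play_rows", "payload": {
  "increments": [
    [0.005,0.0008,0,0,0,0],
    [0.01,0.0016,0,0,0,0],
    [0.016,0.0025,0,0,0,0],
    [0.022,0.0035,0,0,0,0],
    [0.028,0.0045,0,0,0,0],
    [0.034,0.0054,0,0,0,0],
    [0.04,0.0064,0,0,0,0],
    [0.046,0.0073,0,0,0,0],
    [0.052,0.0083,0,0,0,0],
    [0.058,0.0092,0,0,0,0],
    [0.064,0.0102,0,0,0,0],
    [0.07,0.0111,0,0,0,0],
    [0.076,0.0121,0,0,0,0],
    [0.082,0.013,0,0,0,0],
    [0.087,0.0138,0,0,0,0],
    [0.092,0.0146,0,0,0,0],
    [0.097,0.0154,0,0,0,0],
    [0.101,0.0161,0,0,0,0],
    [0.104,0.0165,0,0,0,0],
    [0.106,0.0168,0,0,0,0]
  ]
}}

```text
t: 12.35
eef_pos: [0.5784, -0.1532, 0.0459]
tool_rot: [2.04, 2.389, 0.0]
contact_force: [-0.8, -1.1, -2.6]
gripper_width: 0.0136
finger_force: 30.0
```

```bash
python3 rd.py
python3 - <<'E'
from h import *
im=r.capture('top')[0];im2=r.capture('side')[0]
cv2.imwrite('pics/s2.png',np.hstack([cv2.resize(im[110:260,320:470],(400,400)),cv2.resize(im2[150:270,210:330],(400,400),interpolation=2)]))
E
```

```text
t 12.65 eef [ 0.5782 -0.1533  0.0459] drawer [16.41  0.13] yaw 9.027
Fn -0.33 Ft -0.05 Fz -2.25 Tn,Tt,Tz [-0.048 -0.109  0.013] std [0.49 0.81 0.46] [0.036 0.017 0.012] w 0.0139
```

View pics/s2.png

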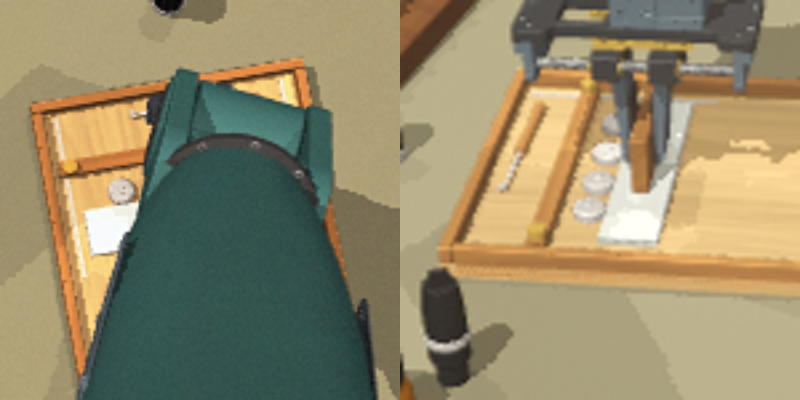

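The side view shows all four cups on the straightedge's edge, with roughly 11 mm left to the fence. I'll creep in.

Emit:
{"api": "play_rows", "payload": {
  "increments": [
    [0.001,0.00016,0,0,0,0],
    [0.002,0.00032,0,0,0,0],
    [0.003,0.00048,0,0,0,0],
    [0.004,0.00064,0,0,0,0],
    [0.005,0.0008,0,0,0,0],
    [0.006,0.00096,0,0,0,0],
    [0.007,0.00112,0,0,0,0],
    [0.008,0.00128,0,0,0,0],
    [0.009,0.00144,0,0,0,0],
    [0.01,0.0016,0,0,0,0],
    [0.011,0.00176,0,0,0,0],
    [0.012,0.00192,0,0,0,0],
    [0.013,0.00208,0,0,0,0],
    [0.014,0.00224,0,0,0,0],
    [0.015,0.0024,0,0,0,0],
    [0.016,0.00256,0,0,0,0]
  ]
}}

```text
t: 14.08
eef_pos: [0.5863, -0.152, 0.0459]
tool_rot: [-2.04, -2.389, 0.0]
contact_force: [-0.8, 0.2, -2.0]
gripper_width: 0.014
finger_force: 30.0
```

Emit:
{"api": "play_rows", "payload": {
  "increments": [
    [0.0005,8e-05,0,0,0,0],
    [0.001,0.00016,0,0,0,0],
    [0.001,0.00016,0,0,0,0]
  ]
}}

```text
t: 14.33
eef_pos: [0.5868, -0.1519, 0.0459]
tool_rot: [2.04, 2.389, 0.0]
contact_force: [-0.4, -0.2, -1.8]
gripper_width: 0.0138
finger_force: 30.0
```

Emit:
{"api": "play_rows", "payload": {
  "increments": [
    [0.0005,8e-05,0,0,0,0],
    [0.001,0.00016,0,0,0,0],
    [0.001,0.00016,0,0,0,0]
  ]
}}

```text
t: 14.58
eef_pos: [0.5872, -0.1518, 0.0459]
tool_rot: [-2.04, -2.389, 0.0]
contact_force: [0.3, -0.8, -3.2]
gripper_width: 0.0137
finger_force: 30.0
```

```bash
python3 rd.py
```

```text
t 14.88 eef [ 0.5872 -0.1518  0.0459] drawer [25.59  0.13] yaw 9.032
Fn -0.15 Ft -0.18 Fz -2.66 Tn,Tt,Tz [-0.032 -0.105 -0.007] std [0.34 0.78 0.41] [0.031 0.031 0.018] w 0.0139
```

Emit:
{"api": "play_rows", "payload": {
  "increments": [
    [0.0005,8e-05,0,0,0,0],
    [0.001,0.00016,0,0,0,0],
    [0.001,0.00016,0,0,0,0]
  ]
}}

```text
t: 15.13
eef_pos: [0.5877, -0.1517, 0.0459]
tool_rot: [-2.04, -2.389, 0.0]
contact_force: [0.4, -1.2, -2.2]
gripper_width: 0.0142
finger_force: 30.0
```

```bash
python3 rd.py 4
```

```text
t 15.33 eef [ 0.5878 -0.1518  0.0459] drawer [26.13  0.13] yaw 9.032
Fn -0.35 Ft 0.07 Fz -1.98 Tn,Tt,Tz [-0.025 -0.052 -0.044] std [0.23 0.27 0.72] [0.02  0.044 0.034] w 0.0138
```

Emit:
{"api": "play_rows", "payload": {
  "increments": [
    [0.0004,6e-05,0,0,0,0],
    [0.0006,0.0001,0,0,0,0],
    [0.0006,0.0001,0,0,0,0]
  ]
}}

```text
t: 15.58
eef_pos: [0.5881, -0.1517, 0.0459]
tool_rot: [-2.04, -2.389, -0.0]
contact_force: [-0.6, 0.4, -2.3]
gripper_width: 0.0139
finger_force: 30.0
```

```bash
python3 rd.py 3
```

```text
t 15.73 eef [ 0.5881 -0.1517  0.0459] drawer [26.42  0.15] yaw 9.028
Fn -0.83 Ft -0.08 Fz -2.54 Tn,Tt,Tz [-0.02  -0.07   0.008] std [0.18 0.29 0.61] [0.019 0.013 0.031] w 0.0139
```

Emit:
{"api": "play_rows", "payload": {
  "increments": [
    [0.0003,5e-05,0,0,0,0],
    [0.0006,0.0001,0,0,0,0],
    [0.0006,0.0001,0,0,0,0]
  ]
}}

```text
t: 15.98
eef_pos: [0.5884, -0.1516, 0.0459]
tool_rot: [2.04, 2.389, 0.0]
contact_force: [0.1, 0.4, -2.1]
gripper_width: 0.0135
finger_force: 30.0
```

```bash
python3 rd.py 4
```

```text
t 16.18 eef [ 0.5883 -0.1516  0.0459] drawer [26.7   0.18] yaw 9.031
Fn 0.24 Ft -0.49 Fz -2.33 Tn,Tt,Tz [-0.007 -0.051  0.007] std [0.49 0.39 0.11] [0.029 0.005 0.032] w 0.0137
```

Emit:
{"api": "play_rows", "payload": {
  "increments": [
    [0.0003,5e-05,0,0,0,0],
    [0.0006,0.0001,0,0,0,0],
    [0.0006,0.0001,0,0,0,0]
  ]
}}

```text
t: 16.43
eef_pos: [0.5887, -0.1516, 0.0459]
tool_rot: [2.04, 2.389, 0.0]
contact_force: [-0.5, -0.5, -2.8]
gripper_width: 0.0138
finger_force: 30.0
```

```bash
python3 rd.py 4
```

```text
t 16.63 eef [ 0.5886 -0.1516  0.0459] drawer [27.01  0.17] yaw 9.031
Fn 0.07 Ft -0.03 Fz -2.34 Tn,Tt,Tz [-0.014 -0.044  0.018] std [0.57 0.46 0.16] [0.026 0.031 0.025] w 0.014
```

Emit:
{"api": "play_rows", "payload": {
  "increments": [
    [0.0003,5e-05,0,0,0,0],
    [0.0006,0.0001,0,0,0,0],
    [0.0006,0.0001,0,0,0,0]
  ]
}}

```text
t: 16.88
eef_pos: [0.5889, -0.1515, 0.0459]
tool_rot: [-2.04, -2.389, 0.0]
contact_force: [-0.6, 0.1, -1.8]
gripper_width: 0.0138
finger_force: 30.0
```

```bash
python3 rd.py 4
```

```text
t 17.08 eef [ 0.5889 -0.1516  0.0459] drawer [27.28  0.16] yaw 9.032
Fn -0.30 Ft 0.25 Fz -1.91 Tn,Tt,Tz [-0.031  0.025  0.015] std [0.63 0.1  0.5 ] [0.033 0.023 0.012] w 0.0138
```

Emit:
{"api": "play_rows", "payload": {
  "increments": [
    [0.0002,3e-05,0,0,0,0],
    [0.0004,6e-05,0,0,0,0],
    [0.0004,6e-05,0,0,0,0]
  ]
}}

```text
t: 17.33
eef_pos: [0.589, -0.1515, 0.0459]
tool_rot: [-2.039, -2.389, 0.0]
contact_force: [-1.7, -1.2, -1.9]
gripper_width: 0.014
finger_force: 30.0
```

```bash
python3 rd.py 6
```

```text
t 17.63 eef [ 0.589  -0.1515  0.0459] drawer [27.36  0.21] yaw 9.035
Fn -2.19 Ft -0.14 Fz -1.73 Tn,Tt,Tz [-0.05   0.333  0.073] std [0.56 0.54 0.31] [0.014 0.063 0.041] w 0.0138
```

Emit:
{"api": "play_rows", "payload": {
  "increments": [
    [0.0001,2e-05,0,0,0,0],
    [0.0002,3e-05,0,0,0,0],
    [0.0002,3e-05,0,0,0,0]
  ]
}}

```text
t: 17.88
eef_pos: [0.589, -0.1515, 0.0459]
tool_rot: [-2.039, -2.389, 0.0]
contact_force: [-3.9, -1.0, -0.4]
gripper_width: 0.0139
finger_force: 30.0
```

```bash
python3 rd.py 8
```

```text
t 18.28 eef [ 0.5891 -0.1515  0.0459] drawer [27.47  0.16] yaw 9.031
Fn -4.11 Ft -0.73 Fz -0.18 Tn,Tt,Tz [-0.067  0.789  0.084] std [0.62 0.49 0.47] [0.041 0.087 0.02 ] w 0.0138
```

Emit:
{"api": "play_rows", "payload": {
  "increments": [
    [0,0,0,0,0,0.0005],
    [0,0,0,0,0,0.001],
    [0,0,0,0,0,0.001]
  ]
}}

```text
t: 18.53
eef_pos: [0.5891, -0.1515, 0.0459]
tool_rot: [-2.039, -2.39, 0.0]
contact_force: [-5.1, -1.0, 0.1]
gripper_width: 0.0137
finger_force: 30.0
```

```bash
python3 rd.py 8
```

```text
t 18.93 eef [ 0.5891 -0.1515  0.0459] drawer [27.45  0.2 ] yaw 9.055
Fn -5.34 Ft -0.62 Fz -0.13 Tn,Tt,Tz [-0.094  0.904  0.039] std [0.64 0.47 0.34] [0.027 0.047 0.026] w 0.0137
```

Emit:
{"api": "play_rows", "payload": {
  "increments": [
    [0.0001,2e-05,0,0,0,0.0005],
    [0.0002,3e-05,0,0,0,0.0007],
    [0.0002,3e-05,0,0,0,0.0007]
  ]
}}

```text
t: 19.18
eef_pos: [0.5891, -0.1515, 0.0459]
tool_rot: [-2.038, -2.39, 0.0]
contact_force: [-6.3, -2.0, -0.5]
gripper_width: 0.0136
finger_force: 30.0
```

```bash
python3 rd.py 8
```

```text
t 19.58 eef [ 0.5891 -0.1515  0.0459] drawer [27.5   0.21] yaw 9.077
Fn -5.78 Ft -0.95 Fz 0.44 Tn,Tt,Tz [-0.144  1.043  0.024] std [0.44 0.26 0.56] [0.014 0.018 0.028] w 0.0139
```

Emit:
{"api": "play_rows", "payload": {
  "increments": [
    [0.0001,2e-05,0,0,0,0.0001],
    [0.0002,3e-05,0,0,0,0.0002],
    [0.0003,5e-05,0,0,0,0.0002]
  ]
}}

```text
t: 19.83
eef_pos: [0.5891, -0.1515, 0.0458]
tool_rot: [-2.038, -2.39, 0.001]
contact_force: [-7.0, -2.3, 1.4]
gripper_width: 0.0141
finger_force: 30.0
```

```bash
python3 rd.py 8
```

```text
t 20.23 eef [ 0.5891 -0.1515  0.0458] drawer [27.49  0.22] yaw 9.083
Fn -6.16 Ft -1.07 Fz 0.63 Tn,Tt,Tz [-0.195  1.162  0.018] std [0.44 0.63 0.39] [0.032 0.017 0.028] w 0.0139
```

Emit:
{"api": "play_rows", "payload": {
  "increments": [
    [0.0002,2e-05,0,0,0,0],
    [0.0004,4e-05,0,0,0,0],
    [0.0006,6e-05,0,0,0,0]
  ]
}}

```text
t: 20.48
eef_pos: [0.5892, -0.1514, 0.0458]
tool_rot: [-2.038, -2.39, 0.001]
contact_force: [-7.7, -3.0, 1.4]
gripper_width: 0.0141
finger_force: 30.0
```

```bash
python3 rd.py 8
```

```text
t 20.88 eef [ 0.5892 -0.1514  0.0458] drawer [27.54  0.23] yaw 9.088
Fn -7.69 Ft -1.04 Fz 0.73 Tn,Tt,Tz [-0.257  1.415  0.028] std [0.49 0.42 0.39] [0.03  0.022 0.042] w 0.0137
```

Emit:
{"api": "play_rows", "payload": {
  "increments": [
    [0.0002,2e-05,0,0,0,0.0001],
    [0.0004,4e-05,0,0,0,0.0002],
    [0.0006,6e-05,0,0,0,0.0003],
    [0.0008,8e-05,0,0,0,0.0003],
    [0.001,0.0001,0,0,0,0.0003]
  ]
}}

```text
t: 21.3
eef_pos: [0.5892, -0.1514, 0.0456]
tool_rot: [-2.037, -2.389, 0.002]
contact_force: [-10.1, -2.2, 2.5]
gripper_width: 0.0142
finger_force: 30.0
```

```bash
python3 rd.py 8
```

```text
t 21.7 eef [ 0.5892 -0.1514  0.0456] drawer [27.59  0.29] yaw 9.096
Fn -10.09 Ft -1.53 Fz 1.40 Tn,Tt,Tz [-0.334  1.841 -0.029] std [0.49 0.63 0.35] [0.015 0.03  0.025] w 0.0139
```

Emit:
{"api": "play_rows", "payload": {
  "increments": [
    [0.0002,2e-05,0,0,0,-0.0001],
    [0.0004,4e-05,0,0,0,-0.0002],
    [0.0006,5e-05,0,0,0,-0.0002],
    [0.0006,5e-05,0,0,0,-0.0002],
    [0.0006,5e-05,0,0,0,-0.0002],
    [0.0006,5e-05,0,0,0,-0.0002],
    [0.0006,5e-05,0,0,0,-0.0002],
    [0.0006,5e-05,0,0,0,-0.0002],
    [0.0006,5e-05,0,0,0,-0.0002],
    [0.0006,5e-05,0,0,0,-0.0002],
    [0.0006,5e-05,0,0,0,-0.0002],
    [0.0006,5e-05,0,0,0,-0.0002]
  ]
}}

```text
t: 22.7
eef_pos: [0.5893, -0.1513, 0.0455]
tool_rot: [-2.037, -2.389, 0.002]
contact_force: [-11.3, -4.0, 1.6]
gripper_width: 0.0136
finger_force: 30.0
```

```bash
python3 rd.py 8
python3 - <<'E'
from h import *
im2,d=r.capture('side')
cv2.imwrite('pics/s3.png',cv2.resize(im2[160:260,225:325],(600,600),interpolation=2))
E
```

```text
t 23.1 eef [ 0.5893 -0.1513  0.0455] drawer [27.66  0.34] yaw 9.095
Fn -11.01 Ft -1.72 Fz 2.00 Tn,Tt,Tz [-0.334  2.104 -0.   ] std [0.48 0.62 0.62] [0.017 0.023 0.017] w 0.0138
```

View pics/s3.png

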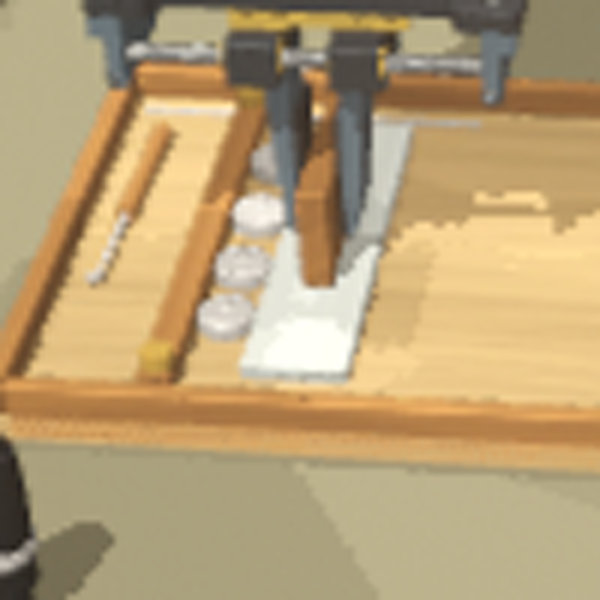

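The row is seated against the fence and has held about 11 N, evenly (Tz≈0), for over a second. Next I unload, lower to the floor and feel the contact.

Emit:
{"api": "play_rows", "payload": {
  "increments": [
    [-0.0004,-5e-05,0,0,0,0],
    [-0.0008,-0.0001,0,0,0,0],
    [-0.0012,-0.00015,0,0,0,0],
    [-0.0016,-0.0002,0,0,0,0],
    [-0.002,-0.00025,0,0,0,0],
    [-0.0024,-0.0003,0,0,0,0],
    [-0.0028,-0.00035,0,0,0,0],
    [-0.0032,-0.0004,0,0,0,0],
    [-0.0035,-0.00045,0,0,0,0],
    [-0.0035,-0.00045,0,0,0,0]
  ]
}}

```text
t: 23.98
eef_pos: [0.589, -0.1516, 0.046]
tool_rot: [2.038, 2.39, 0.0]
contact_force: [-3.1, -0.2, -3.6]
gripper_width: 0.0139
finger_force: 30.0
```

```bash
python3 rd.py 4
```

```text
t 24.18 eef [ 0.589  -0.1516  0.046 ] drawer [27.33  0.12] yaw 9.091
Fn -2.75 Ft -0.02 Fz -3.17 Tn,Tt,Tz [0.01  0.488 0.014] std [0.48 0.44 0.46] [0.029 0.015 0.044] w 0.0137
```

Emit:
{"api": "play_rows", "payload": {
  "increments": [
    [0,0,-0.0004,0,0,0],
    [0,0,-0.0008,0,0,0],
    [0,0,-0.0012,0,0,0],
    [0,0,-0.0016,0,0,0],
    [0,0,-0.0016,0,0,0]
  ]
}}

```text
t: 24.6
eef_pos: [0.589, -0.1516, 0.0452]
tool_rot: [2.038, 2.39, 0.0]
contact_force: [-1.6, 0.1, -1.9]
gripper_width: 0.0143
finger_force: 30.0
```

```bash
python3 rd.py 4
```

```text
t 24.8 eef [ 0.589  -0.1516  0.0452] drawer [27.33  0.07] yaw 9.089
Fn -1.41 Ft -0.10 Fz -1.85 Tn,Tt,Tz [-0.035  0.233  0.03 ] std [0.59 0.61 0.35] [0.008 0.05  0.02 ] w 0.0142
```

Emit:
{"api": "play_rows", "payload": {
  "increments": [
    [-0.0003,-5e-05,-0.0002,0,0,0],
    [-0.0006,-0.0001,-0.0004,0,0,0],
    [-0.0006,-0.0001,-0.0006,0,0,0],
    [-0.0006,-0.0001,-0.0006,0,0,0]
  ]
}}

```text
t: 25.13
eef_pos: [0.5888, -0.1517, 0.045]
tool_rot: [2.038, 2.39, 0.0]
contact_force: [0.9, -1.0, -0.9]
gripper_width: 0.0138
finger_force: 30.0
```

```bash
python3 rd.py 5
```

```text
t 25.38 eef [ 0.5887 -0.1517  0.0449] drawer [27.09  0.07] yaw 9.091
Fn 0.26 Ft 0.24 Fz -0.99 Tn,Tt,Tz [ 0.018 -0.178 -0.017] std [0.32 0.47 0.54] [0.015 0.014 0.024] w 0.014
```

Emit:
{"api": "play_rows", "payload": {
  "increments": [
    [0,0,0,0,0,0],
    [0,0,0,0,0,0],
    [0,0,0,0,0,0],
    [0,0,0,0,0,0],
    [0,0,0,0,0,0],
    [0,0,0,0,0,0],
    [0,0,0,0,0,0],
    [0,0,0,0,0,0]
  ],
  "fingers": -0.1
}}

```text
t: 26.05
eef_pos: [0.5885, -0.1516, 0.0448]
tool_rot: [-2.038, -2.391, 0.0]
contact_force: [0.5, -0.1, -0.4]
gripper_width: 0.0412
finger_force: 0.0
```

Emit:
{"api": "play_rows", "payload": {
  "increments": [
    [0,0,0.01,0,0,0],
    [0,0,0.02,0,0,0],
    [0,0,0.04,0,0,0],
    [0,0,0.07,0,0,0],
    [0,0,0.11,0,0,0],
    [0,0,0.16,0,0,0],
    [0,0,0.22,0,0,0],
    [0,0,0.28,0,0,0],
    [0,0,0.34,0,0,0],
    [0,0,0.4,0,0,0],
    [0,0,0.4,0,0,0]
  ]
}}

```text
t: 26.97
eef_pos: [0.591, -0.1523, 0.2526]
tool_rot: [2.033, 2.384, 0.006]
contact_force: [1.6, 0.2, 1.5]
gripper_width: 0.041
finger_force: 0.0
```

Emit:
{"api": "play_rows", "payload": {
  "increments": [
    [-0.02,-0.06,0,0,0,0],
    [-0.05,-0.12,0,0,0,0],
    [-0.08,-0.18,0,0,0,0],
    [-0.1,-0.24,0,0,0,0],
    [-0.12,-0.3,0,0,0,0],
    [-0.14,-0.36,0,0,0,0],
    [-0.16,-0.42,0,0,0,0],
    [-0.18,-0.48,0,0,0,0],
    [-0.2,-0.54,0,0,0,0],
    [-0.22,-0.6,0,0,0,0],
    [-0.22,-0.6,0,0,0,0]
  ]
}}

```text
t: 27.88
eef_pos: [0.4769, -0.4557, 0.246]
tool_rot: [2.04, 2.387, -0.001]
contact_force: [-0.6, -1.0, 0.2]
gripper_width: 0.0408
finger_force: 0.0
```

Run:
```python
from h import *
for c in('top','side'):
    im,d=r.capture(c);cv2.imwrite(f'pics/{c}0.png',im)
    p=r.camera_params(c);v,u=np.mgrid[:480,:640]
    q=np.stack([(u-p['cx'])/p['fx']*d,-(v-p['cy'])/p['fy']*d,-d,np.ones_like(d)],-1)
    W=(q@np.linalg.inv(np.array(p['view'])).T)[...,:3];np.save(f'{c}W.npy',W)
    rib=(W[...,2]>.058)&(W[...,2]<.07)&(np.hypot(W[...,0]-.589,W[...,1]+.152)<.06)
    print(c,'rib',cv2.minAreaRect((W[rib][:,:2]*1000).astype(np.float32)),W[rib][:,2].mean())
    h=cv2.cvtColor(im,cv2.COLOR_BGR2HSV);m=(h[...,1]<60)&(h[...,2]>150)&(abs(W[...,2]-.018)<.003)&(np.hypot(W[...,0]-.589,W[...,1]+.152)<.11)
    print(cv2.minAreaRect((W[m][:,:2]*1000).astype(np.float32)))
a=cv2.imread('pics/top0.png')[110:260,320:470];b=cv2.imread('pics/side0.png')[150:270,210:330]
cv2.imwrite('pics/s4.png',np.hstack([cv2.resize(a,(400,400)),cv2.resize(b,(400,400))]))
print(r.state()['t'])
```

```text
top rib ((588.2683715820312, -152.29144287109375), (14.835190773010254, 79.61320495605469), 9.330464363098145) 0.063419291988939
((625.3883056640625, -146.08572387695312), (119.17115783691406, 199.7076873779297), 8.944684982299805)
side rib ((587.9948120117188, -149.68475341796875), (14.468761444091797, 81.6767578125), 9.252822875976562) 0.06335317737181574
((626.0517578125, -143.64283752441406), (120.84021759033203, 204.69276428222656), 9.120271682739258)
27.9833
```

View pics/s4.png

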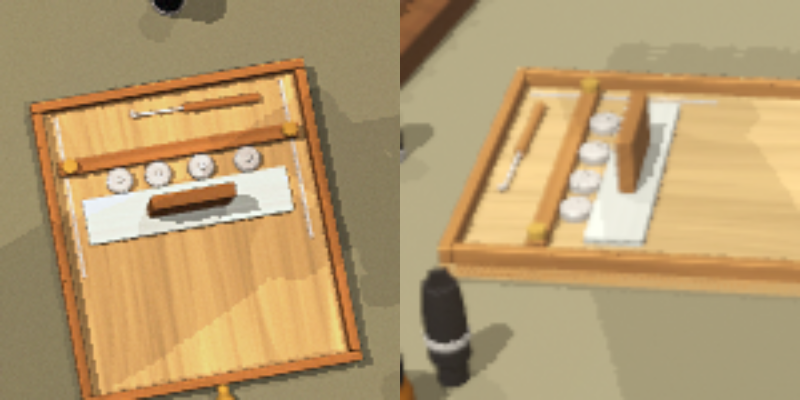

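The four cups stand in a row between the fence and the flat, released straightedge, so I'm handing in.

```bash
python3 -c "
from h import *
print(r.close_job())"
```

```text
the job is handed in; nothing more can be done
None
```

I handed the job in at about 28 s: the four cups stand in a row against the fence with the straightedge flat and released beside them, after a balanced press of 11 N held for over 1 s; per-cup forces could not be read directly, and no verdict came back.

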